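# Roll the pad seater up the press gutter and lock it in

### The arm

A 6-joint arm with a two-finger parallel gripper is mounted at the origin on the work surface. World frame = base frame: x ahead of the robot, y to its left, z up, the work surface at z = 0. Lengths are in m, angles in rad, forces in N, time in s.
With the tool pointing down it reaches from about 0.275 to 0.725 m from the base axis. Payload 15.9 kg.
Tool frame: the origin (TCP) lies midway between the tips of the shut fingers; the grasp point (between the pads) lies 19 mm behind it; z points along the fingers, x is the direction in which the jaws open and shut, and the axes are right-handed (so a half turn about z gives the same grasp; the last joint's range is limited). The gripper opens to 85 mm and grips with 20 to 120 N. Pads are 22 mm wide; open, the fingers measure 114 mm over their backs; the gripper's body (76 mm by 85 mm) begins 54 mm behind the grasp point. The pads swing forward as they close: fully open they stand 13 mm farther back than shut.
Start: joints at [1.236, 0.213, -0.034, 1.323, 0, 1.571], TCP at [0.164, 0.472, 0.231] pointing down, gripper open.
Joint ranges: [-2.98, 2.98], [-0.74, 1.72], [-1.14, 1.35], [-2.1, 2.04], [-1.57, 1.44], [-3.14, 3.14]. Speed limits (rad/s): [1.89, 1.89, 2.39, 2.57, 3.14, 3.14].

### API

Orientations are given as a rotation vector (axis times angle).
In Python, from station import env, cams, ticket, spotter gives the robot as it stands.
- The arm moves only by the shell command python3 -m creep 'ROWS'. ROWS is JSON, a list of rows, each a list of 7 numbers: the turn, a rotation vector about the tool's x, y, z scaled (see below), then the shift along the tool's x, y, z scaled (see below), then the gripper's target within -1 to 1 (shut at 1, half-way at 0, fully open at -1). In form: [[rx, ry, rz, dx, dy, dz, claw], ...]. A call has 1 to 12 rows; each row shifts and turns the commanded pose from where the row before left it, along the tool's axes as they then stand; what a row does not reach is not made up. The controller multiplies each number of a shift by 2 cm and each number of a turn by 0.1 rad. A row lasts 1/12 s, in which the tool goes at most 41.7 mm and 7.16 degrees, less where a joint would pass 70% of its speed; a pose out of reach is approached as far as the arm can. A call with a number of a shift or a turn outside -1 to 1 is refused whole. A call with a gripper value outside its range is refused whole. The fingers move at their own pace and stop on an object; the grip force is fixed at half the most. Time passes only in rows, so rows that do not move let the fingers close. It gives the time, the measured TCP pose, the force and the opening at its end, in the units of the state.
- env.state(): the state, without advancing time (a new reading comes with each control period).
- cams.read_camera(name): name is "scene" or "top"; returns a dict with "image" (400x640x3 uint8, blue, green, red), "z_map" (400x640 float32, m along the optical axis (not along the pixel's ray), 0 where there is no reading), "vertical_fov" (degrees; the focal length in pixels is half the picture's height over the tangent of half this angle, whatever the lens; pixels are square), "cx", "cy" (the principal point, pixels), "distortion" ([k1, k2, p1, p2, k3] as OpenCV has them; the pictures are not rectified), "extrinsics" (4x4, takes a point from world to camera coordinates). Camera axes: x right, y up, looking along -z (the intrinsics and any distortion apply to the point x, -y, -z); pixel columns grow to the right and rows downward; lengths in m; the calibration is good to about 2 mm. A picture is of the moment at which its call begins.
- ticket.job_done(): hands the job in, once; it reports no verdict.
Trained networks look in the newest picture that a camera, given by its name, has taken for a name from the list of things; names that differ only in an ending like _2 or _b are one class to them, and where a whole thing is asked for, a point or a joint stands for the part that bears it (a point fixed in the world has none). Each returns a list of dicts, best first, with "score" (0 to 1); they miss things now and then, are a little off and sometimes report something else, mostly with a low value. They report only what shows in the picture. A call takes as long as a camera call. They do not tell look-alikes from the thing itself.
- spotter.trace(camera, label): "mask" (400x640 bool, what is visible of it) and "xy" ([column, row] in pixels, amid what is visible of it).
- spotter.spot_point(camera, label): "xy" ([column, row] in pixels: a listed point, or the origin of a listed thing).
The state is a dict: "time": time; "joints": joint angles; "qvel": joint speeds; "tau": joint torques, N m; "tool_pos": TCP position; "tool_rot": TCP orientation; "wrist_force": force on the tool from outside, world axes, zero at the start; "torque": the same for the moment, N m; "opening": opening from 0.0 (shut) to 1.0 (fully open).
Only numpy, scipy, OpenCV 4.12 (cv2) and the standard library are available. Lean on these libraries where they do the work, as an engineer would, in place of code of your own. Each camera call takes 0.05 s, during which the arm holds its last target.

### The job

With the fingertips, nudge the round steel seater up the sloped gutter and over the crest until it rests in the pocket against the end stop in front of the hand press, then push the orange keeper tab fully in behind it so that it cannot roll back. Keep the seater rolling on the gutter floor (do not lift or flick it), and leave the yo-yo, bearings, jar, screwdriver and tin where they are. Finish with the hand clear.

Things in the scene. Friction and masses are not known exactly. Their poses are not given: they have to be found in the camera images.
- fixture: Fixed grey base plate 490 x 136 x 8 mm carrying gutter, pocket, end stop and chrome hand press in one line. Origin on the work surface under the gutter's middle; x points level along the gutter, uphill to the press; z up; y across. The press stands at x = 165 to 340 mm, 240 mm tall; its head overhangs from x = 203 mm. All other positions called 'fixture' below are in this frame.
- ramp: Sloped aluminium gutter floor, 212 mm long, rising 8 degrees. Origin on the floor at its low end, mid width, at fixture x = -120, z = 20 mm; x runs up the slope, z square to it. Inside width 52 mm, side walls 4 mm thick and 12 mm high over the floor. A lip 10 mm high across the low end (x = 0 to 4 mm) holds the waiting seater, whose centre is at fixture x = -100, y = 0, z = 47 mm.
- crest (a point): Top of the slope, mid width, on the gutter floor, at fixture x = 90, z = 49.5 mm. Past it the pocket floor falls at 12 degrees for 57 mm to the end stop, so a seater past the crest rolls on into the pocket by itself and stays.
- seat (a point): Where the seater's centre lies when it rests in the pocket against the end stop: fixture x = 123, y = 0, z = 67 mm. The stop is an upright steel plate, face at x = 147 mm, top 88 mm high, 64 mm wide; the pocket is 56 mm wide inside, its side walls have their top at 62 mm.
- seater: Loose steel response pad seater: a roller 48 mm in diameter and 36 mm long, with a brass boss 26 mm in diameter standing 5 mm out of each end (46 mm over all), 0.23 to 0.43 kg. It lies across the gutter; let go on the slope it rolls back to the low lip. Push with the fingertips reaching 6 mm or more below its centre: pushed higher it can wedge. Origin at its centre; y is its axle, x and z turn as it rolls.
- keeper (a joint): Slide of the keeper, m: 0 = fully out, 0.055 = fully in, towards fixture +y; starts at 0 to 0.010. Needs about 2 N, stays where left. A steel bar at fixture x = 89 to 94, z = 64 to 74 mm, tip at y = -40 mm + joint value, slides across the gutter over the crest; fully in it stands 5 mm behind a seated seater. Its guide at x = 82 to 101, y = -45 to -33 mm is 84 mm high.
- keeper_tab (a point): Centre of the outer face (facing fixture -y, the robot's side) of the keeper's upright orange tab: 32 mm wide along fixture x, 40 mm tall (20 mm above and below this point), 6 mm thick. Push here towards fixture +y. It is at fixture x = 91.5, y = -106 + joint value, z = 81 mm.
- yoyo: Bystander: sky-blue yo-yo lying flat, 56 mm in diameter, 42 mm high; origin under its centre.
- bearing_a: Bystander: white ceramic bearing lying flat on the base plate, 22 mm in diameter, 7 mm high; origin under its centre.
- bearing_b: Bystander: second white ceramic bearing, like the first.
- jar: Bystander: glass jar with a cork lid, 54 mm in diameter, 77 mm high; origin under its centre.
- screwdriver: Bystander: screwdriver 160 mm long lying along its x; origin under its middle.
- tin: Bystander: round tin, 52 mm in diameter, 45 mm high; origin under its centre.
Not all that is in view belongs to the job. Leave any brown or red look-alike of the seater alone.

How it is judged:
On the way, in this order (a step that is already met when the one before it is completed fails the run):
1. the seater rests in the pocket against the end stop, the keeper still out (x of seater in the frame of fixture between 0.117 and 0.129 m and y of seater in the frame of fixture between -0.008 and 0.008 m and z of seater in the frame of fixture between 0.061 and 0.073 m and angle between the y axis of seater and the y axis of fixture, either way round below 0.2 rad and value of joint keeper below 0.02 m and linear speed of seater below 0.03 m/s), for 0.2 s.
2. the keeper is pushed fully in behind the seater (x of seater in the frame of fixture between 0.117 and 0.129 m and y of seater in the frame of fixture between -0.008 and 0.008 m and z of seater in the frame of fixture between 0.061 and 0.073 m and angle between the y axis of seater and the y axis of fixture, either way round below 0.2 rad and value of joint keeper above 0.049 m), for 0.2 s.
At the end, for the whole second after the job is handed in: Seater at rest in the pocket, centre within 6 mm of its seat at the stop, axle across the gutter (0.2 rad); keeper in at least 49 of 55 mm; seater never lifted 10 mm off the gutter nor faster than 0.7 m/s; no bystander moved by 25 mm (all of step 2 and linear speed of seater below 0.02 m/s and angular speed of seater below 1 rad/s); the robot touches nothing.
It fails at once if the seater is lifted more than 10 mm off the gutter floor (z of seater in the frame of ramp above 0.034 m).
It fails at once if the seater is flicked or flung (faster than 0.7 m/s) (linear speed of seater above 0.7 m/s).
It fails at once if the yo-yo, a bearing, the jar, the screwdriver or the tin is moved by more than 25 mm (distance of any of yoyo, bearing_a, bearing_b, jar, screwdriver, tin from where it was at the start of the episode above 0.025 m).
It also fails if it takes over 48 s, if anything falls off the work surface, if the arm or the gripper's body presses on something with over 40 N, if the wrist force passes 120 N, or if a joint passes its speed limit or range.

## Working session

There is one attempt and no reset: what is moved stays moved. The work goes in short steps, Python scripts to look and compute and a shell command to move; the robot and the scene stay as the last step left them, time stands still between calls to the robot, and variables do not carry over. Pictures are saved under pics/ and viewed, and the job is handed in when it is done.

```bash
ls; mkdir -p pics; python3 - <<'E'
from station import env,cams,ticket,spotter
import cv2,numpy as np
s=env.state(); print({k:np.round(v,3).tolist() for k,v in s.items()})
for c in ("scene","top"):
    d=cams.read_camera(c); cv2.imwrite(f"pics/{c}0.png",d["image"])
    print(c,d["vertical_fov"],d["cx"],d["cy"],d["distortion"],np.round(d["extrinsics"],3).tolist())
E
```

```text
pics
{'time': 0.0, 'joints': [1.236, 0.213, -0.035, 1.323, 0.0, 1.571], 'qvel': [-0.001, 0.001, 0.001, 0.001, -0.0, -0.001], 'tau': [-0.004, -68.618, 48.711, 0.018, -0.0, -0.0], 'tool_pos': [0.164, 0.472, 0.231], 'tool_rot': [2.56, 1.82, -0.001], 'wrist_force': [-0.157, 0.309, -0.537], 'torque': [0.043, -0.034, 0.012], 'opening': 1.0}
scene 46.02431778040507 324.6269410998265 195.2482767989043 [0.04484101 0.         0.         0.         0.        ] [[0.518, 0.855, -0.005, -0.261], [-0.701, 0.428, 0.571, 0.392], [0.49, -0.292, 0.821, -1.877], [0.0, 0.0, 0.0, 1.0]]
top 46.45155245100462 320.14961011536894 194.63890308102643 [-0.09924042  0.          0.          0.          0.        ] [[-0.001, -1.0, -0.027, -0.03], [0.992, -0.004, 0.123, -0.589], [-0.123, -0.027, 0.992, -1.253], [0.0, 0.0, 0.0, 1.0]]
```

View pics/scene0.png

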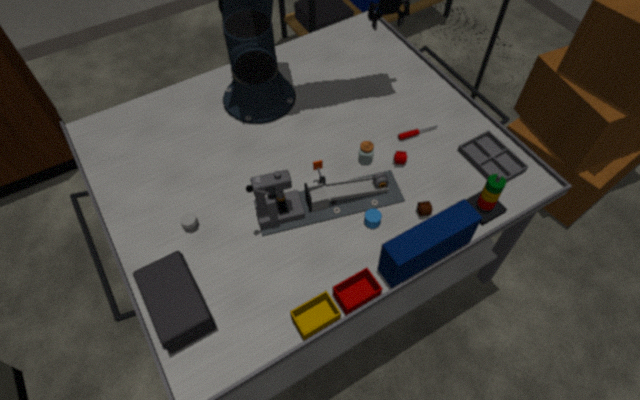

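View pics/top0.png

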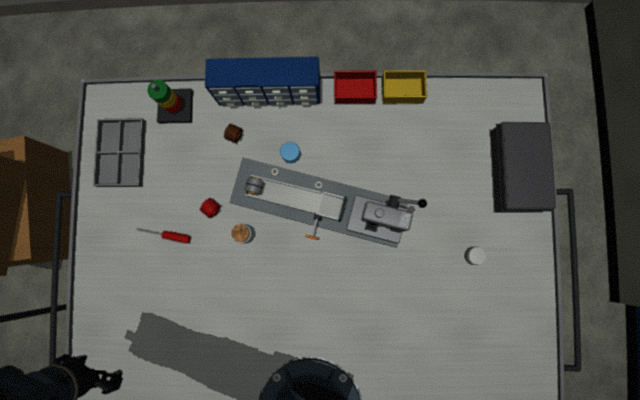

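The top view shows the grey fixture from (232,180) to (405,225). The press is at its right end near (387,215). The steel roller is in the gutter at (254,186) and the orange tab is at (312,237). The brown drum at (233,132) and the red one at (210,207) are look-alikes lying off the gutter. The steel roller at (254,186) is the one meant. Next I'll measure and take a crop to confirm.

```bash
cat > h.py <<'E'
from station import env,cams,ticket,spotter
import cv2,numpy as np
from scipy.optimize import least_squares
def K(d):
    h=d["image"].shape[0]; f=h/2/np.tan(np.radians(d["vertical_fov"])/2)
    return np.array([[f,0,d["cx"]],[0,f,d["cy"]],[0,0,1.]])
F=np.diag([1,-1,-1.])
def ray(d,px):
    u=cv2.undistortPoints(np.array(px,float).reshape(-1,1,2),K(d),np.array(d["distortion"])).reshape(-1,2)
    E=np.array(d["extrinsics"]);R=E[:3,:3];t=E[:3,3]
    dirs=(F@np.c_[u,np.ones(len(u))].T).T@R   # world
    return -R.T@t,dirs
def at_z(d,px,z):
    o,r=ray(d,px); return o+r*((z-o[2])/r[:,2])[:,None]
def depth_pts(d,px):
    o,r=ray(d,px); px=np.round(np.array(px)).astype(int).reshape(-1,2)
    return o+r*d["z_map"][px[:,1],px[:,0]][:,None]
def proj(d,P):
    E=np.array(d["extrinsics"]);c=(np.atleast_2d(P)@E[:3,:3].T+E[:3,3])@F
    return cv2.projectPoints(c,np.zeros(3),np.zeros(3),K(d),np.array(d["distortion"]))[0].reshape(-1,2)
def fix2w(p,P):
    x,y,a=p; c,s=np.cos(a),np.sin(a); P=np.atleast_2d(P)
    return np.c_[x+c*P[:,0]-s*P[:,1],y+s*P[:,0]+c*P[:,1],P[:,2]]
E
python3 - <<'E'
from h import *
zs={"fixture":0,"ramp":.02,"crest":.0495,"seat":.067,"seater":.047,"keeper_tab":.081,"yoyo":0,"bearing_a":0.008,"jar":0,"tin":0,"screwdriver":0}
for c in ("top","scene"):
    d=cams.read_camera(c)
    for n,z in zs.items():
        for r in spotter.spot_point(c,n)[:3]:
            print(c,n,np.round(r["score"],2),np.round(r["xy"],1),np.round(at_z(d,[r["xy"]],z)[0],4))
    im=d["image"]
    x0,y0,x1,y1=(200,110,440,270) if c=="top" else (230,120,430,250)
    cv2.imwrite(f"pics/{c}crop.png",cv2.resize(im[y0:y1,x0:x1],None,fx=3.3,fy=3.3,interpolation=cv2.INTER_CUBIC)*1)
E
```

```text
top fixture 0.81 [291.2 199.9] [0.5784 0.0523 0.    ]
top ramp 0.82 [247.1 184.9] [0.6192 0.1758 0.02  ]
top crest 0.86 [319.9 201.6] [ 0.5678 -0.0308  0.0495]
top crest 0.52 [274.4 174. ] [0.6449 0.0948 0.0495]
top seat 0.65 [329.6 207. ] [ 0.5512 -0.0573  0.067 ]
top seater 0.76 [251.1 186.3] [0.6113 0.1595 0.047 ]
top seater 0.72 [233.8 132.3] [0.7652 0.2117 0.047 ]
top seater 0.7 [210.5 210.4] [0.5447 0.2717 0.047 ]
top keeper_tab 0.46 [309.9 236.7] [ 0.4712 -0.0051  0.081 ]
top yoyo 0.51 [311.8 241.1] [ 0.4615 -0.0065  0.    ]
top bearing_a 0.62 [275.7 173.5] [0.6534 0.0964 0.008 ]
top bearing_a 0.47 [317.9 186.1] [ 0.6165 -0.024   0.008 ]
top jar 0.67 [246.5 237.2] [0.4725 0.1787 0.    ]
top jar 0.39 [163.6 232.8] [0.4845 0.4202 0.    ]
top tin 0.6 [470.7 254.9] [ 0.4208 -0.4527  0.    ]
top screwdriver 0.59 [275.2 173.7] [0.6542 0.0988 0.    ]
top screwdriver 0.53 [163.4 233.8] [0.4816 0.4207 0.    ]
scene fixture 0.98 [351.4 195.5] [0.5922 0.0535 0.    ]
scene ramp 0.96 [383.3 182.8] [0.6158 0.1669 0.02  ]
scene ramp 0.65 [315.5 192.9] [ 0.5316 -0.0521  0.02  ]
scene crest 0.95 [327.2 193.6] [ 0.5722 -0.0307  0.0495]
scene seat 0.93 [315.1 193.6] [ 0.5623 -0.0705  0.067 ]
scene seater 0.66 [426.9 207. ] [0.7827 0.2167 0.047 ]
scene seater 0.55 [383.8 180.3] [0.6231 0.1606 0.047 ]
scene seater 0.47 [396.8 156.7] [0.563  0.2581 0.047 ]
scene keeper_tab 0.53 [314.5 163.3] [ 0.463 -0.014  0.081]
scene yoyo 0.68 [371.7 223.7] [0.7207 0.0489 0.    ]
scene yoyo 0.45 [313.7 164.6] [0.4098 0.012  0.    ]
scene bearing_a 0.54 [375.  204.1] [0.667  0.0984 0.008 ]
scene bearing_a 0.53 [335.5 209.1] [ 0.6153 -0.0247  0.008 ]
scene jar 0.59 [366.2 160.1] [0.4902 0.1832 0.    ]
scene tin 0.78 [188.8 229.1] [ 0.4292 -0.4681  0.    ]
scene tin 0.51 [381.3 178.6] [0.5863 0.1816 0.    ]
scene screwdriver 0.74 [418.9 132.5] [0.4831 0.4251 0.    ]
```

View pics/topcrop.png

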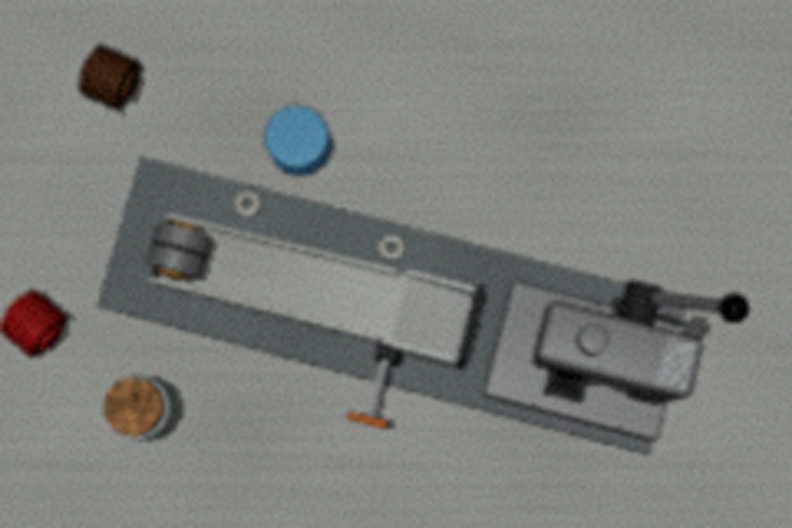

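View pics/scenecrop.png

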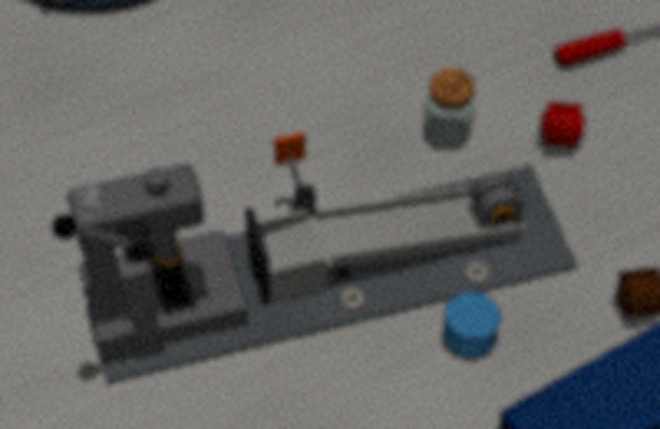

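The crop confirms it: the roller at crop (180,250), i.e. image (254,186), is steel with brass ends and lies in the gutter. The other two are brown and red and lie off the fixture. Next I'll fit the fixture pose.

```bash
cat >> h.py <<'E'
def fitpose(obs,p0=(.592,.053,-1.82)):
    def res(p): return np.concatenate([(proj(d,fix2w(p,[P]))[0]-np.array(u)) for d,u,P in obs])
    r=least_squares(res,p0,loss="soft_l1"); return r.x,res(r.x).reshape(-1,2)
E
python3 - <<'E'
from h import *
T=cams.read_camera("top");S=cams.read_camera("scene")
t=lambda u,v:((u+.5)/3.3-.5+200,(v+.5)/3.3-.5+110)
s=lambda u,v:((u+.5)/3.3-.5+230,(v+.5)/3.3-.5+120)
A,B,C=(-.15,-.068,.008),(-.15,.068,.008),(.34,-.068,.008);D=(.34,.068,.008)
obs=[(T,t(142,157),B),(T,t(98,306),A),(T,t(650,453),C),(S,s(533,165),A),(S,s(576,266),B),(S,s(107,383),D),
 (T,t(180,249),(-.1,0,.067)),(T,(319.9,201.6),(.09,0,.0495)),(S,(327.2,193.6),(.09,0,.0495)),(T,(329.6,207),(.123,0,.067)),(S,(315.1,193.6),(.123,0,.067))]
for n,o in (("all",obs),("top",[x for x in obs if x[0] is T]),("scene",[x for x in obs if x[0] is S])):
    p,r=fitpose(o); print(n,np.round(p,4),np.degrees(p[2])); print(np.round(r,1).tolist())
p,_=fitpose(obs); np.save("p.npy",p)
for c,d,b in (("top",T,(200,110,440,270)),("scene",S,(230,120,430,250))):
    im=cv2.resize(d["image"][b[1]:b[3],b[0]:b[2]],None,fx=3.3,fy=3.3,interpolation=cv2.INTER_CUBIC)
    im=cv2.convertScaleAbs(im,alpha=1.5)
    def L(Ps,col):
        q=(proj(d,fix2w(p,Ps))-b[:2]+.5)*3.3-.5
        cv2.polylines(im,[np.round(q).astype(int)],True,col,1)
    L([A,B,D,C],(0,255,0))
    L([(.147,-.032,.088),(.147,.032,.088)],(0,0,255))
    L([(-.12,-.03,.032),(-.12,.03,.032),(.09,.03,.0615),(.09,-.03,.0615)],(255,255,0))
    L([(.0755,-.106,.101),(.1075,-.106,.101),(.1075,-.106,.061),(.0755,-.106,.061)],(255,0,255))
    L([(.203,-.03,.24),(.203,.03,.24)],(0,255,255))
    cv2.imwrite(f"pics/{c}ov.png",im)
E
```

```text
all [ 0.5966  0.0616 -1.8338] -105.06698823725205
[[1.3, 0.1], [1.4, 0.4], [2.1, 0.7], [-2.4, -0.7], [-1.1, -0.6], [-2.4, -0.4], [-3.8, -3.9], [-2.0, -2.0], [1.6, -0.5], [-0.1, -5.0], [3.9, -1.2]]
top [ 0.593   0.0622 -1.8434] -105.61700457034495
[[1.4, 0.9], [1.1, 1.1], [1.4, 3.0], [-3.9, -3.0], [-2.3, -0.4], [-0.4, -3.2]]
scene [ 0.6004  0.0625 -1.8358] -105.18209324622747
[[-1.5, 0.0], [-0.3, 0.2], [-1.7, 0.2], [2.4, 0.2], [4.7, -0.6]]
```

View pics/topov.png

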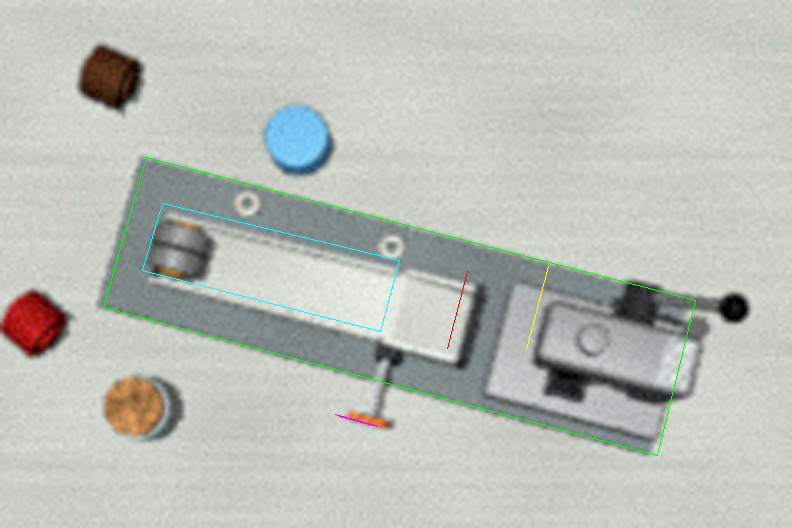

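View pics/sceneov.png

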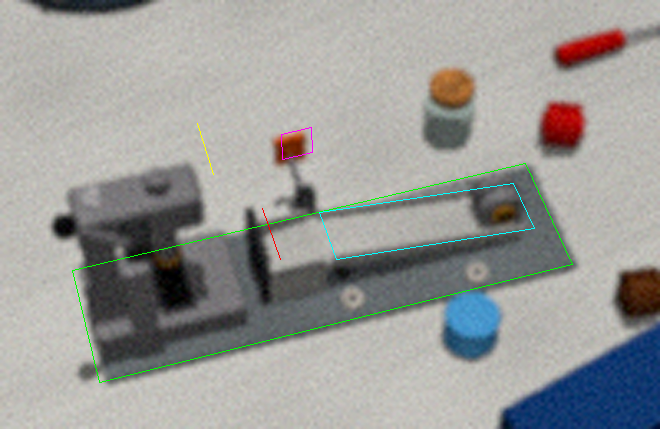

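The plate outline fits, but raised features land off by about 3 px in both views. I'll check the depth map against the expected heights.

```bash
python3 - <<'E'
from h import *
T=cams.read_camera("top");S=cams.read_camera("scene")
t=lambda u,v:((u+.5)/3.3-.5+200,(v+.5)/3.3-.5+110)
s=lambda u,v:((u+.5)/3.3-.5+230,(v+.5)/3.3-.5+120)
for n,u in dict(table=(60,450),table2=(600,60),plate=(300,360),plateL=(125,230),rampmid=(300,285),crest=(395,315),pocketlow=(450,325),press=(600,340),seater=(180,249),cork=(133,407),yoyo=(297,135)).items():
    print("top",n,np.round(depth_pts(T,[t(*u)])[0],4))
for n,u in dict(table=(60,60),table2=(350,60),plate=(230,330),plateR=(545,230),rampmid=(400,230),crest=(320,240),press=(120,200),cork=(452,85),yoyo=(470,310),tab=(290,150)).items():
    print("scene",n,np.round(depth_pts(S,[s(*u)])[0],4))
P=np.array([[.5,.1,.1],[.6,-.1,0]])
for d in(T,S):print(at_z(d,proj(d,P[:1]),.1))
print(np.linalg.det(np.array(T["extrinsics"])[:3,:3]))
E
```

```text
top table [ 4.474e-01  2.606e-01 -3.000e-04]
top table2 [ 0.7867 -0.2077  0.0016]
top plate [0.5244 0.0533 0.0045]
top plateL [0.6376 0.2065 0.0056]
top rampmid [0.5853 0.051  0.0343]
top crest [ 0.5581 -0.0293  0.0504]
top pocketlow [ 0.5503 -0.0747  0.0437]
top press [ 0.5235 -0.1815  0.2082]
top seater [0.6112 0.1469 0.0705]
top cork [0.4813 0.1824 0.0756]
top yoyo [0.713  0.0541 0.0389]
scene table [ 0.1761 -0.1338  0.0034]
scene table2 [0.3449 0.1449 0.0025]
scene plate [ 0.59   -0.148   0.0103]
scene plateR [0.6535 0.1891 0.0103]
scene rampmid [0.5877 0.0528 0.0311]
scene crest [ 0.5623 -0.0269  0.0416]
scene press [ 0.522 -0.213  0.193]
scene cork [0.4819 0.1847 0.071 ]
scene yoyo [0.7104 0.0534 0.0439]
scene tab [ 0.4748 -0.0092  0.0808]
[[0.5 0.1 0.1]]
[[0.5 0.1 0.1]]
1.0000000000000002
```

```bash
python3 - <<'E'
from h import *
for c,b in (("top",(230,150,352,242)),("scene",(290,140,415,222))):
    d=cams.read_camera(c)
    im=cv2.resize(d["image"][b[1]:b[3],b[0]:b[2]],None,fx=6.4,fy=6.4,interpolation=cv2.INTER_LANCZOS4)
    im=cv2.convertScaleAbs(im,alpha=1.6)
    for i in range(b[0],b[2],10): cv2.putText(im,str(i),(int((i-b[0]+.5)*6.4),8),0,.3,(0,0,255)); cv2.line(im,(int((i-b[0]+.5)*6.4),10),(int((i-b[0]+.5)*6.4),16),(0,0,255))
    for i in range(b[1],b[3],10): cv2.putText(im,str(i),(0,int((i-b[1]+.5)*6.4)),0,.3,(0,0,255)); cv2.line(im,(20,int((i-b[1]+.5)*6.4)),(26,int((i-b[1]+.5)*6.4)),(0,0,255))
    cv2.imwrite(f"pics/{c}6.png",im)
E
```

```text
(no output)
```

View pics/top6.png

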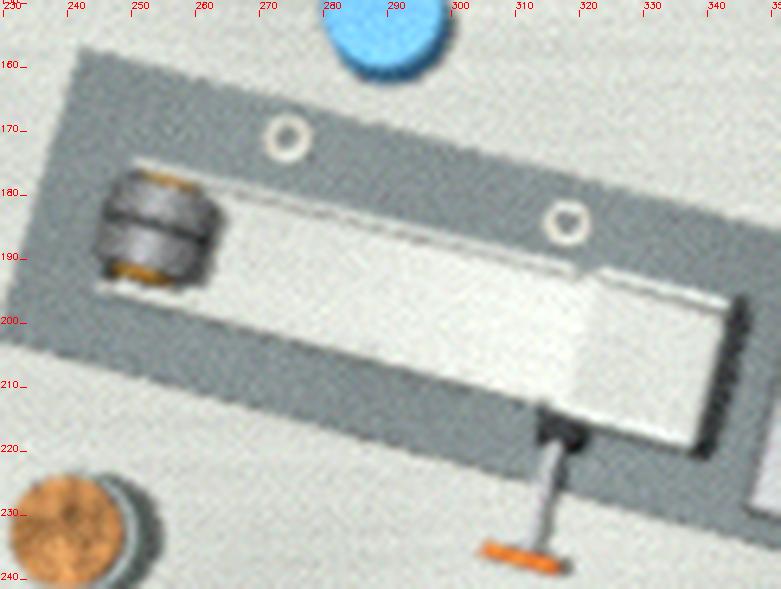

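View pics/scene6.png

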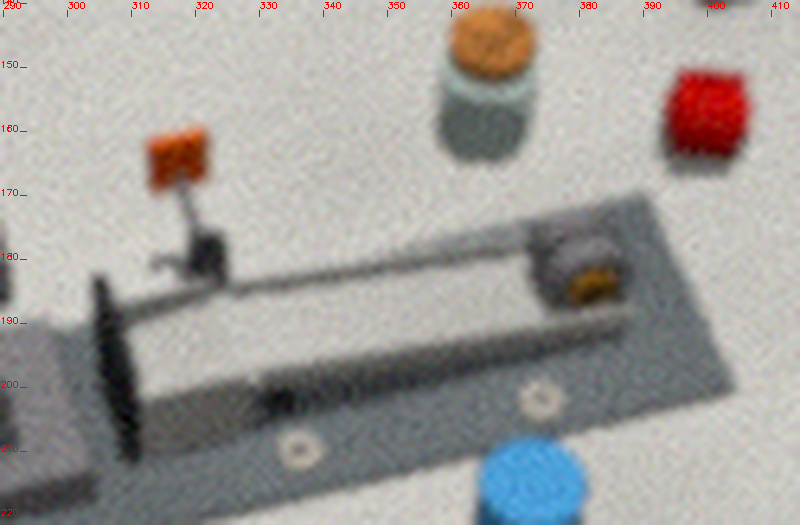

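```bash
python3 - <<'E'
from h import *
T=cams.read_camera("top");S=cams.read_camera("scene")
t=lambda u,v:(u/6.4+229.5,v/6.4+149.5)
s=lambda u,v:(u/6.4+289.5,v/6.4+139.5)
# (cam,px,P,usesq)
o=[(T,t(133,158),(-.1217,.03,.032),0),(T,t(97,290),(-.1217,-.03,.032),0),
(T,t(730,297),(.147,.032,.088),0),(T,t(690,452),(.147,-.032,.088),0),
(T,t(170,178),(-.1,.0215,.059),0),(T,t(140,272),(-.1,-.0215,.059),0),
(T,t(480,555),(.0755,-.106,.101),1),(T,t(560,573),(.1075,-.106,.101),1),
(S,s(625,318),(-.1217,.03,.032),0),(S,s(98,273),(.149,-.032,.088),0),(S,s(131,463),(.149,.032,.008),0),
(S,s(148,138),(.1075,-.100,.101),1),(S,s(207,127),(.0755,-.100,.101),1),(S,s(210,178),(.0755,-.1,.061),1),(S,s(152,190),(.1075,-.1,.061),1)]
pl=[(T,t(82,45),(-.15,.068,.008),2),(T,t(0,340),(-.15,-.068,.008),2),(S,s(645,192),(-.15,-.068,.008),2),(S,s(735,388),(-.15,.068,.008),2)]
def run(o):
    # params x,y,a,q,plate dx, dy, and a small pixel bias per camera (calibration ~2mm)
    def res(p,full=0):
        r=[]
        for d,u,P,k in o:
            P=np.array(P,float)
            if k==1:P[1]+=p[3]
            if k==2:P[0]+=p[4];P[1]+=p[5]
            b=p[6:8] if d is T else p[8:10]
            r.append(proj(d,fix2w(p[:3],[P]))[0]+b-np.array(u))
        r=np.array(r)
        return r if full else np.r_[r.ravel(),p[6:]*1.0,p[4]*1,p[5]*1]
    x=least_squares(res,[.59,.06,-1.83,.005,0,0,0,0,0,0],x_scale=[.01,.01,.01,.01,.01,.01,1,1,1,1],loss="soft_l1")
    print(np.round(x.x,4),np.degrees(x.x[2])); print(np.round(res(x.x,1),1).tolist()); return x.x
x=run(o+pl); np.save("p.npy",x)
run([a for a in o+pl if a[0] is T]);run([a for a in o+pl if a[0] is S])
p=x[:3];q=x[3]
for n,P in dict(seater=(-.1,0,.047),seat=(.123,0,.067),crest=(.09,0,.0495),tab=(.0915,-.106+q,.081)).items(): print(n,np.round(fix2w(p,[P])[0],4))
E
```

```text
[ 0.5872  0.0539 -1.8432  0.007  -0.0142  0.0069 -0.1745  0.1732 -0.0586
  0.214 ] -105.60916788522238
[[0.6, -0.2], [0.1, -0.4], [0.5, 0.2], [0.3, -0.8], [-0.3, 0.0], [-0.1, 0.3], [-0.1, 0.3], [-0.8, 0.7], [1.2, -1.0], [0.1, -0.6], [0.7, -0.9], [-0.2, 1.1], [-0.1, 0.8], [-0.4, 0.3], [-0.5, 0.5], [0.4, 0.2], [-0.4, -0.6], [-0.1, -0.3], [-0.2, -0.1]]
[ 0.5863  0.0546 -1.8412  0.0089 -0.0138  0.007  -0.0162 -0.0273  0.
  0.    ] -105.49554766035988
[[0.4, -0.0], [-0.0, -0.2], [0.4, 0.2], [0.3, -0.7], [-0.4, 0.2], [-0.2, 0.5], [0.0, -0.3], [-0.6, 0.2], [0.4, 0.4], [-0.4, -0.4]]
[ 0.5907  0.0516 -1.8573  0.0026 -0.0153  0.0022 -0.      0.      0.0026
  0.0559] -106.4137794980303
[[1.4, 0.2], [0.1, -0.2], [0.4, -0.5], [-0.3, 0.5], [-0.1, 0.3], [-0.5, -0.2], [-0.6, -0.1], [0.3, -0.2], [-0.3, 0.2]]
seater [0.6141 0.1502 0.047 ]
seat [ 0.5541 -0.0645  0.067 ]
crest [ 0.563  -0.0327  0.0495]
tab [ 0.4673 -0.0076  0.081 ]
```

The fit now agrees to about 0.5 px across both views. The fixture origin is at (0.587, 0.054) with yaw −105.6°. The plate extents turned out to be offset from what I assumed. Once the tool is turned, tool x = fixture y and tool y = fixture x. First I'll turn and shut the fingers.

```bash
python3 -m creep '[[0,0,1,0,0,0,1],[0,0,1,0,0,0,1],[0,0,1,0,0,0,1],[0,0,1,0,0,0,1],[0,0,1,0,0,0,1],[0,0,1,0,0,0,1],[0,0,1,0,0,0,1],[0,0,1,0,0,0,1],[0,0,1,0,0,0,1],[0,0,1,0,0,0,1],[0,0,1,0,0,0,1],[0,0,1,0,0,0,1]]'
python3 -m creep '[[0,0,1,0,0,0,1],[0,0,1,0,0,0,1],[0,0,1,0,0,0,1],[0,0,0.08,0,0,0,1],[0,0,0,0,0,0,1]]'
cat >> h.py <<'E'
from scipy.spatial.transform import Rotation as Ro
def where(quiet=0):
    s=env.state(); p=np.load("p.npy")[:3]
    c,q=np.cos(p[2]),np.sin(p[2]); R=np.array([[c,-q,0],[q,c,0],[0,0,1]])
    f=R.T@(np.array(s["tool_pos"])-[p[0],p[1],0]); A=R.T@Ro.from_rotvec(s["tool_rot"]).as_matrix()
    print("t",round(s["time"],2),"fix mm",np.round(f*1e3,1),"toolx",np.round(A[:,0],3),"tooly",np.round(A[:,1],3),"z",np.round(A[:,2],3),"F(fix)",np.round(R.T@np.array(s["wrist_force"]),1),"open",round(s["opening"],3))
    return f,A
E
python3 -c "from h import *;where()"
```

```text
time: 2.7
tool_pos: [0.1643, 0.4722, 0.2313]
tool_rot: [3.141, 0.049, -0.0]
wrist_force: [-0.2, -0.4, -0.2]
opening: -0.0
time: 3.12
tool_pos: [0.1643, 0.4722, 0.2313]
tool_rot: [3.113, -0.422, 0.0]
wrist_force: [-0.5, 0.1, -0.9]
opening: -0.0
t 3.12 fix mm [-289.  -519.9  231.3] toolx [-0.003  1.     0.   ] tooly [1.    0.003 0.   ] z [ 0.  0. -1.] F(fix) [ 0.1 -0.5 -0.9] open -0.0
```

```bash
python3 -m creep '[[0,0,0,1,0.26,0,1],[0,0,0,1,0.26,0,1],[0,0,0,1,0.26,0,1],[0,0,0,1,0.26,0,1],[0,0,0,1,0.26,0,1],[0,0,0,1,0.26,0,1],[0,0,0,1,0.26,0,1],[0,0,0,1,0.26,0,1],[0,0,0,1,0.26,0,1],[0,0,0,1,0.26,0,1],[0,0,0,1,0.26,0,1],[0,0,0,1,0.26,0,1]]'
python3 -m creep '[[0,0,0,1,0.26,0,1],[0,0,0,1,0.26,0,1],[0,0,0,1,0.26,0,1],[0,0,0,1,0.26,0,1],[0,0,0,1,0.26,0,1],[0,0,0,1,0.26,0,1],[0,0,0,1,0.26,0,1],[0,0,0,1,0.26,0,1],[0,0,0,1,0.26,0,1],[0,0,0,1,0.26,0,1],[0,0,0,1,0.26,0,1],[0,0,0,1,0.26,0,1]]'
python3 -c "from h import *;where()"
```

```text
time: 4.12
tool_pos: [0.3796, 0.347, 0.2314]
tool_rot: [-3.113, 0.42, -0.0]
wrist_force: [-0.2, 0.2, 1.0]
opening: 0.002
time: 5.12
tool_pos: [0.5939, 0.2224, 0.2312]
tool_rot: [3.113, -0.42, -0.0]
wrist_force: [1.0, -0.6, -0.9]
opening: -0.0
t 5.12 fix mm [-164.1  -38.9  231.2] toolx [-0.004  1.    -0.   ] tooly [1.    0.004 0.   ] z [ 0. -0. -1.] F(fix) [ 0.3  1.2 -0.9] open -0.0
```

```bash
python3 -m creep '[[0,0,0,0.97,0.35,0,1],[0,0,0,0.98,0.3,0.5,1],[0,0,0,0,0,1,1],[0,0,0,0,0,1,1],[0,0,0,0,0,1,1],[0,0,0,0,0,1,1],[0,0,0,0,0,1,1],[0,0,0,0,0,1,1],[0,0,0,0,0,0.5,1],[0,0,0,0,0,0,1]]'
python3 - <<'E'
from h import *
where()
for c in ("top","scene"):
    d=cams.read_camera(c); x0,y0,x1,y1=(210,120,370,240) if c=="top" else (290,120,450,240)
    cv2.imwrite(f"pics/{c}2.png",cv2.convertScaleAbs(cv2.resize(d["image"][y0:y1,x0:x1],None,fx=5,fy=5,interpolation=cv2.INTER_CUBIC),alpha=1.6))
E
```

```text
time: 5.95
tool_pos: [0.6259, 0.1996, 0.089]
tool_rot: [3.111, -0.422, -0.005]
wrist_force: [-0.3, -0.6, 0.1]
opening: 0.004
t 5.95 fix mm [-150.7   -2.    89. ] toolx [-0.003  1.    -0.003] tooly [1.    0.003 0.002] z [ 0.002 -0.003 -1.   ] F(fix) [ 0.6 -0.1  0.1] open 0.004
```

View pics/top2.png

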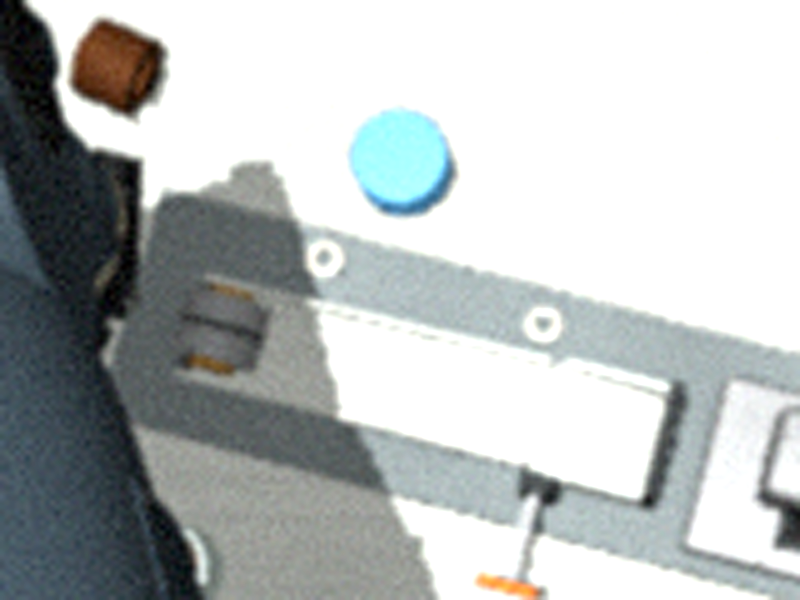

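View pics/scene2.png

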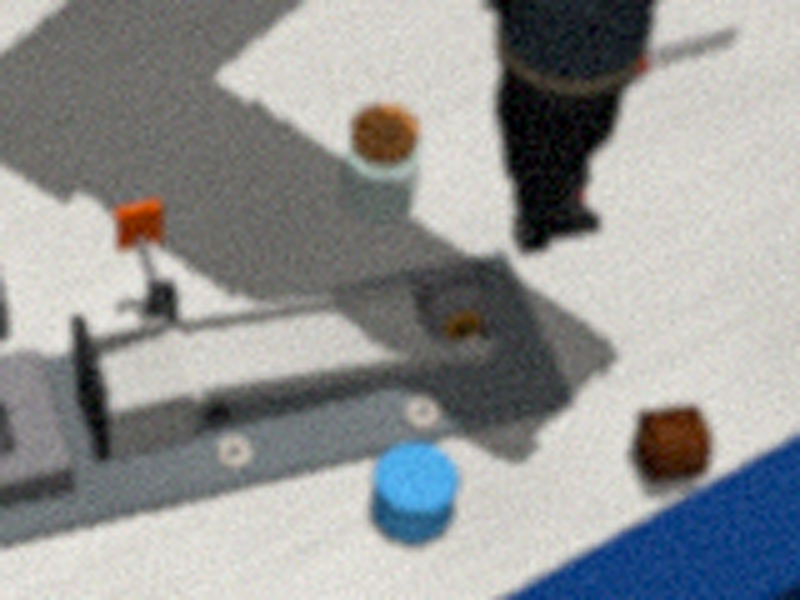

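The fingers are behind the seater with clear space, at scene crop (555,230). Everything is undisturbed. Now I'll lower the tips to z ≈ 36 mm.

```bash
python3 -m creep '[[0,0,0,0.1,0,0.6,1],[0,0,0,0,0,0.6,1],[0,0,0,0,0,0.6,1],[0,0,0,0,0,0.5,1],[0,0,0,0,0,0.3,1],[0,0,0,0,0,0,1]]'
python3 -c "from h import *;where()"
```

```text
time: 6.55
tool_pos: [0.6287, 0.1994, 0.0382]
tool_rot: [3.112, -0.426, -0.002]
wrist_force: [-0.5, -0.3, 0.5]
opening: 0.001
t 6.55 fix mm [-151.2    0.8   38.2] toolx [-0.001  1.    -0.001] tooly [1.    0.001 0.001] z [ 0.001 -0.001 -1.   ] F(fix) [ 0.4 -0.4  0.5] open 0.001
```

```bash
python3 -m creep '[[0,0,0,0,0.25,0.15,1],[0,0,0,0,0.25,0,1],[0,0,0,0,0.15,0,1],[0,0,0,0,0.1,0,1],[0,0,0,0,0.1,0,1]]'
python3 -c "from h import *;where()"
python3 -m creep '[[0,0,0,0,0.1,0,1],[0,0,0,0,0.1,0,1],[0,0,0,0,0.1,0,1],[0,0,0,0,0.1,0,1]]'
python3 -c "from h import *;where()"
```

```text
time: 6.97
tool_pos: [0.6252, 0.1834, 0.0373]
tool_rot: [-3.111, 0.426, -0.002]
wrist_force: [1.9, 6.2, 5.5]
opening: 0.003
t 6.97 fix mm [-135.     1.7   37.3] toolx [-0.     1.     0.001] tooly [ 1.     0.    -0.002] z [-0.002  0.001 -1.   ] F(fix) [-6.5  0.2  5.5] open 0.003
time: 7.3
tool_pos: [0.6232, 0.1761, 0.0373]
tool_rot: [-3.111, 0.425, -0.003]
wrist_force: [1.8, 5.2, 4.5]
opening: -0.001
t 7.3 fix mm [-127.3    1.8   37.3] toolx [-0.001  1.     0.002] tooly [ 1.     0.001 -0.002] z [-0.002  0.002 -1.   ] F(fix) [-5.5  0.3  4.5] open -0.001
```

```bash
python3 - <<'E'
from h import *
where()
for c in ("top","scene"):
    d=cams.read_camera(c); x0,y0,x1,y1=(210,120,370,240) if c=="top" else (330,130,430,210)
    cv2.imwrite(f"pics/{c}3.png",cv2.convertScaleAbs(cv2.resize(d["image"][y0:y1,x0:x1],None,fx=800/(x1-x0),fy=800/(x1-x0),interpolation=cv2.INTER_CUBIC)[:600],alpha=2))
E
```

```text
t 7.3 fix mm [-127.3    1.8   37.3] toolx [-0.001  1.     0.002] tooly [ 1.     0.001 -0.002] z [-0.002  0.002 -1.   ] F(fix) [-5.5  0.3  4.5] open -0.001
```

View pics/top3.png

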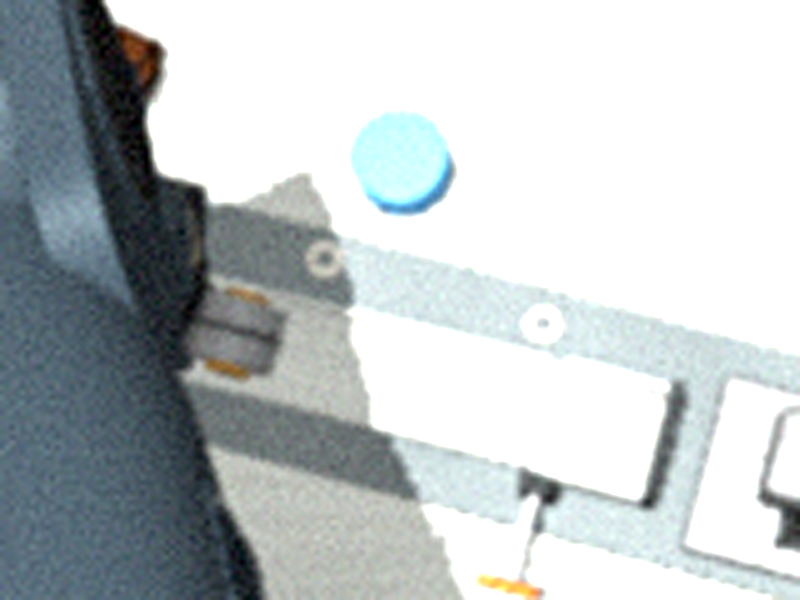

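View pics/scene3.png

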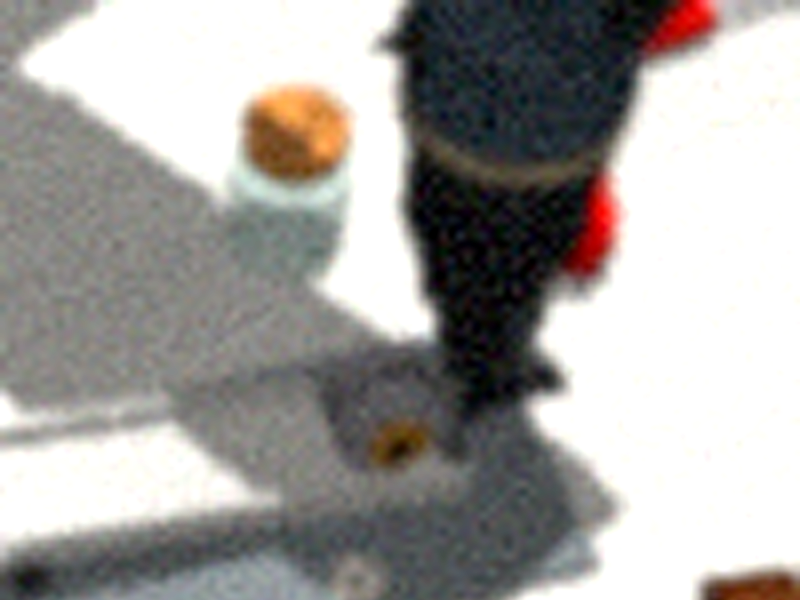

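Contact is made and the seater (top crop (235,330), boss at scene crop (400,440)) has rolled about 8 mm up, still straight across. The forces are small. I'll keep going up the slope with the tip slightly lower relative to the seater.

```bash
python3 -m creep '[[0,0,0,0,0.15,0,1],[0,0,0,-0.05,0.2,0,1],[0,0,0,-0.05,0.2,0,1],[0,0,0,0,0.2,0,1],[0,0,0,0,0.2,0,1],[0,0,0,0,0.2,-0.03,1],[0,0,0,0,0.2,-0.03,1],[0,0,0,0,0.2,-0.03,1]]'
python3 -c "from h import *;where()"
```

```text
time: 8.07
tool_pos: [0.6121, 0.1457, 0.0382]
tool_rot: [-3.112, 0.426, -0.0]
wrist_force: [1.3, 4.6, 3.7]
opening: 0.002
t 8.07 fix mm [-95.1  -0.8  38.2] toolx [-0.  1.  0.] tooly [ 1.  0. -0.] z [-0.  0. -1.] F(fix) [-4.8  0.   3.7] open 0.002
```

```bash
python3 -m creep '[[0,0,0,0.02,0.25,-0.035,1],[0,0,0,0.02,0.25,-0.035,1],[0,0,0,0,0.25,-0.035,1],[0,0,0,0,0.25,-0.035,1],[0,0,0,0,0.25,-0.035,1],[0,0,0,0,0.25,-0.035,1],[0,0,0,0,0.25,-0.035,1],[0,0,0,0,0.25,-0.035,1],[0,0,0,0,0.25,-0.035,1],[0,0,0,0,0.25,-0.035,1]]'
python3 - <<'E'
from h import *
where()
for c in ("top","scene"):
    d=cams.read_camera(c); x0,y0,x1,y1=(210,120,370,240) if c=="top" else (290,130,410,220)
    cv2.imwrite(f"pics/{c}4.png",cv2.convertScaleAbs(cv2.resize(d["image"][y0:y1,x0:x1],None,fx=600/(x1-x0),fy=600/(x1-x0),interpolation=cv2.INTER_CUBIC)[:600],alpha=2))
cv2.imwrite("pics/4.png",np.vstack([cv2.imread("pics/top4.png")[:,:600][:300],cv2.imread("pics/scene4.png")[:300]]))
E
```

```text
time: 8.9
tool_pos: [0.5993, 0.0972, 0.0452]
tool_rot: [3.113, -0.426, 0.0]
wrist_force: [1.1, 4.8, 3.3]
opening: 0.001
t 8.9 fix mm [-45.   -0.   45.2] toolx [-0.  1.  0.] tooly [ 1.  0. -0.] z [-0.  0. -1.] F(fix) [-4.9 -0.3  3.3] open 0.001
```

View pics/4.png

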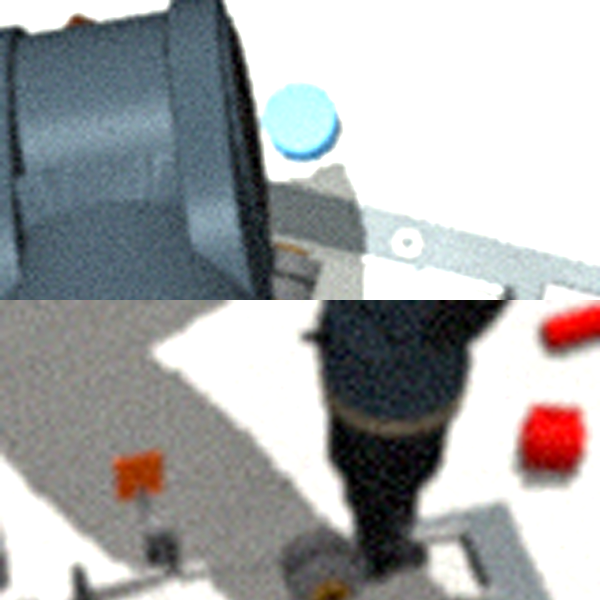

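The seater is ahead of the fingers, straight, and rolling. I'll continue.

```bash
python3 -m creep '[[0,0,0,0,0.25,-0.035,1],[0,0,0,0,0.25,-0.035,1],[0,0,0,0,0.25,-0.035,1],[0,0,0,0,0.25,-0.035,1],[0,0,0,0,0.25,-0.035,1],[0,0,0,0,0.25,-0.035,1],[0,0,0,0,0.25,-0.035,1],[0,0,0,0,0.25,-0.035,1],[0,0,0,0,0.25,-0.035,1],[0,0,0,0,0.25,-0.035,1]]'
python3 -c "from h import *;where()"
python3 -m creep '[[0,0,0,0,0.25,-0.035,1],[0,0,0,0,0.25,-0.035,1],[0,0,0,0,0.25,-0.035,1],[0,0,0,0,0.25,-0.035,1],[0,0,0,0,0.25,-0.035,1],[0,0,0,0,0.2,-0.03,1]]'
python3 - <<'E'
from h import *
where()
for c in ("top","scene"):
    d=cams.read_camera(c); x0,y0,x1,y1=(250,150,370,240) if c=="top" else (270,140,390,230)
    cv2.imwrite(f"pics/{c}5.png",cv2.convertScaleAbs(cv2.resize(d["image"][y0:y1,x0:x1],None,fx=600/(x1-x0),fy=600/(x1-x0),interpolation=cv2.INTER_CUBIC)[:600],alpha=2))
cv2.imwrite("pics/5.png",np.vstack([cv2.imread("pics/top5.png")[100:400],cv2.imread("pics/scene5.png")[:300]]))
E
```

```text
time: 9.83
tool_pos: [0.5859, 0.0491, 0.0522]
tool_rot: [-3.113, 0.426, 0.0]
wrist_force: [0.8, 4.2, 3.3]
opening: 0.002
t 9.83 fix mm [ 5.   0.  52.2] toolx [-0.  1. -0.] tooly [ 1.  0. -0.] z [-0. -0. -1.] F(fix) [-4.2 -0.4  3.3] open 0.002
time: 10.33
tool_pos: [0.578, 0.021, 0.0563]
tool_rot: [3.112, -0.426, -0.0]
wrist_force: [0.5, 3.1, 2.3]
opening: 0.001
t 10.33 fix mm [34.2  0.  56.3] toolx [-0.  1. -0.] tooly [1. 0. 0.] z [ 0. -0. -1.] F(fix) [-3.1 -0.3  2.3] open 0.001
```

View pics/5.png

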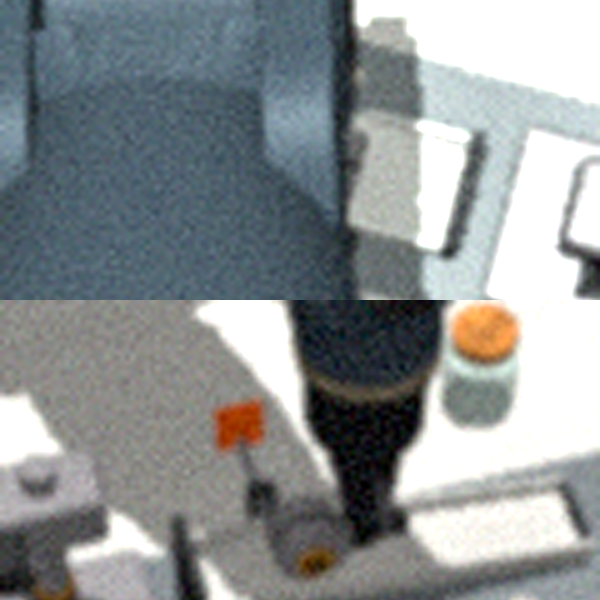

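```bash
python3 -m creep '[[0,0,0,0,0.2,-0.03,1],[0,0,0,0,0.2,-0.03,1],[0,0,0,0,0.2,-0.03,1],[0,0,0,0,0.2,-0.03,1],[0,0,0,0,0.15,-0.02,1]]'
python3 -c "from h import *;where()"
python3 -m creep '[[0,0,0,0,0.1,0,1],[0,0,0,0,0.1,0,1],[0,0,0,0,0.1,0,1],[0,0,0,0,0.1,0,1],[0,0,0,0,0,0,1]]'
python3 -c "from h import *;where()"
```

```text
time: 10.85
tool_pos: [0.5729, 0.0029, 0.059]
tool_rot: [3.112, -0.426, -0.0]
wrist_force: [-0.2, 0.8, -0.3]
opening: 0.001
t 10.85 fix mm [53.  -0.1 59. ] toolx [-0.  1. -0.] tooly [1. 0. 0.] z [ 0. -0. -1.] F(fix) [-0.7 -0.4 -0.3] open 0.001
time: 11.27
tool_pos: [0.5708, -0.0048, 0.0589]
tool_rot: [3.112, -0.426, -0.0]
wrist_force: [-0.6, 0.7, -0.3]
opening: -0.003
t 11.27 fix mm [61.  -0.  58.9] toolx [-0.  1. -0.] tooly [1. 0. 0.] z [ 0. -0. -1.] F(fix) [-0.5 -0.8 -0.3] open -0.003
```

Contact was lost at tool x ≈ 53, so the seater has gone over the crest. I'll back off, raise the hand, and look.

```bash
python3 -m creep '[[0,0,0,0,-0.5,-0.3,1],[0,0,0,0,-0.5,-1,1],[0,0,0,0,0,-1,1],[0,0,0,0,0,-1,1],[0,0,0,0,0,-1,1],[0,0,0,-1,0,-1,1],[0,0,0,-1,0,-1,1],[0,0,0,-1,0,0,1],[0,0,0,-1,0,0,1],[0,0,0,-1,0,0,1],[0,0,0,-1,0,0,1],[0,0,0,-1,0,0,1]]'
python3 - <<'E'
from h import *
where()
for c in ("top","scene"):
    d=cams.read_camera(c); x0,y0,x1,y1=(250,150,370,240) if c=="top" else (270,140,390,230)
    cv2.imwrite(f"pics/{c}6b.png",cv2.convertScaleAbs(cv2.resize(d["image"][y0:y1,x0:x1],None,fx=600/(x1-x0),fy=600/(x1-x0),interpolation=cv2.INTER_CUBIC)[:600],alpha=2))
cv2.imwrite("pics/6.png",np.vstack([cv2.imread("pics/top6b.png")[100:400],cv2.imread("pics/scene6b.png")[:300]]))
E
```

```text
time: 12.27
tool_pos: [0.4407, 0.0534, 0.1856]
tool_rot: [-3.112, 0.425, -0.001]
wrist_force: [-0.9, -0.4, -0.3]
opening: 0.0
t 12.27 fix mm [  40.  -140.9  185.6] toolx [-0.001  1.     0.001] tooly [ 1.     0.001 -0.   ] z [-0.     0.001 -1.   ] F(fix) [ 0.6 -0.8 -0.3] open 0.0
```

View pics/6.png

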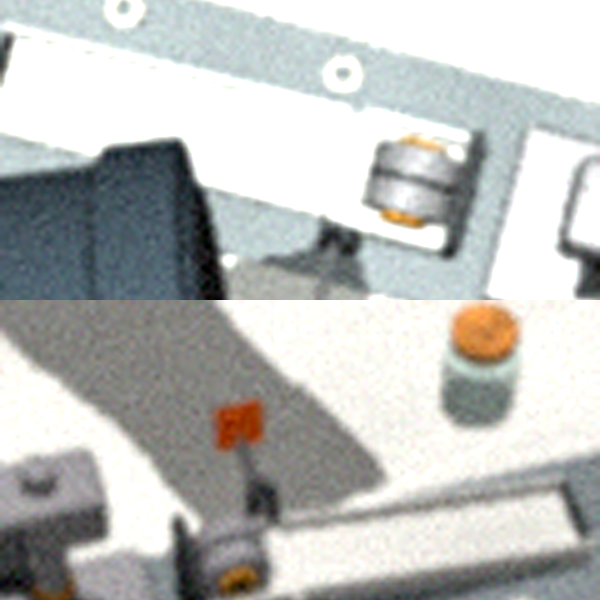

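The seater is in the pocket against the stop, at top crop (415,185), with its axle across. The keeper is still out. Next I'll move the tips down in front of the tab.

```bash
python3 -m creep '[[0,0,0,0,0.9,0.3,1],[0,0,0,0,0.9,1,1],[0,0,0,0,0.8,1,1],[0,0,0,0,0,1,1],[0,0,0,0,0,1,1],[0,0,0,0,0,1,1],[0,0,0,0,0,0.4,1],[0,0,0,0,0,0,1]]'
python3 - <<'E'
from h import *
where()
for c in ("top","scene"):
    d=cams.read_camera(c); x0,y0,x1,y1=(250,150,370,240) if c=="top" else (270,140,390,230)
    cv2.imwrite(f"pics/{c}7.png",cv2.convertScaleAbs(cv2.resize(d["image"][y0:y1,x0:x1],None,fx=600/(x1-x0),fy=600/(x1-x0),interpolation=cv2.INTER_CUBIC)[:600],alpha=2))
cv2.imwrite("pics/7.png",np.vstack([cv2.imread("pics/top7.png")[150:450],cv2.imread("pics/scene7.png")[:300]]))
E
```

```text
time: 13.03
tool_pos: [0.4269, 0.0027, 0.0699]
tool_rot: [3.112, -0.426, -0.004]
wrist_force: [-1.0, -0.7, -0.6]
opening: 0.0
t 13.03 fix mm [  92.5 -140.6   69.9] toolx [-0.001  1.    -0.002] tooly [1.    0.001 0.001] z [ 0.001 -0.002 -1.   ] F(fix) [ 0.9 -0.8 -0.6] open 0.0
```

View pics/7.png

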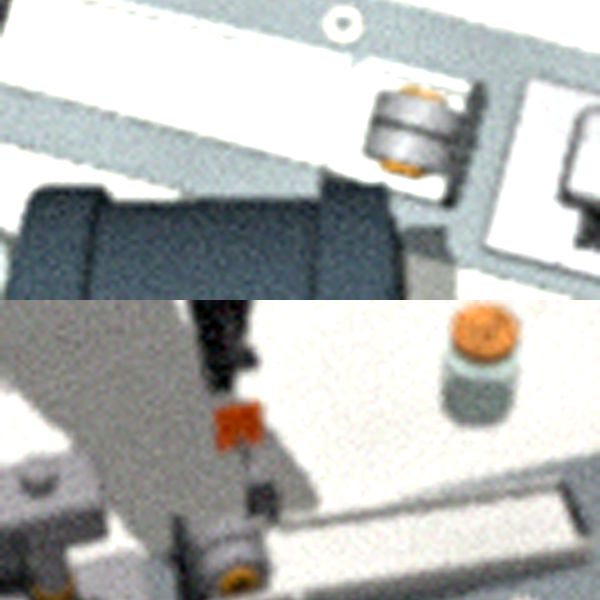

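```bash
python3 -m creep '[[0,0,0,0.5,-0.05,0,1],[0,0,0,0.3,0,0,1],[0,0,0,0.25,0,0,1],[0,0,0,0.25,0,0,1],[0,0,0,0.25,0,0,1]]'
python3 -c "from h import *;where()"
python3 -m creep '[[0,0,0,0.25,0,0,1],[0,0,0,0.25,0,0,1],[0,0,0,0.25,0,0,1],[0,0,0,0.25,0,0,1],[0,0,0,0.25,0,0,1]]'
python3 -c "from h import *;where()"
```

```text
time: 13.55
tool_pos: [0.4583, -0.0051, 0.0712]
tool_rot: [-3.112, 0.426, -0.0]
wrist_force: [-2.4, 0.7, 0.9]
opening: -0.004
t 13.55 fix mm [  91.5 -108.3   71.2] toolx [-0.  1.  0.] tooly [ 1.  0. -0.] z [-0.  0. -1.] F(fix) [-0.  -2.5  0.9] open -0.004
time: 13.97
tool_pos: [0.4822, -0.0117, 0.071]
tool_rot: [-3.112, 0.426, 0.0]
wrist_force: [-1.3, 0.7, 0.8]
opening: 0.0
t 13.97 fix mm [ 91.5 -83.5  71. ] toolx [-0.001  1.    -0.   ] tooly [ 1.     0.001 -0.   ] z [-0. -0. -1.] F(fix) [-0.4 -1.5  0.8] open 0.0
```

Contact has the expected ~2 N. I'll continue until the force rises at the end of travel.

```bash
python3 -m creep '[[0,0,0,0.2,0,0,1],[0,0,0,0.2,0,0,1],[0,0,0,0.15,0,0,1]]'
python3 -c "from h import *;where()"
python3 -m creep '[[0,0,0,0.1,0,0,1],[0,0,0,0.1,0,0,1],[0,0,0,0.05,0,0,1]]'
python3 -c "from h import *;where()"
```

```text
time: 14.22
tool_pos: [0.4928, -0.0147, 0.071]
tool_rot: [-3.113, 0.426, 0.0]
wrist_force: [-1.2, 2.1, -0.2]
opening: 0.002
t 14.22 fix mm [ 91.5 -72.5  71. ] toolx [-0.  1. -0.] tooly [ 1.  0. -0.] z [-0. -0. -1.] F(fix) [-1.7 -1.8 -0.2] open 0.002
time: 14.47
tool_pos: [0.4973, -0.016, 0.071]
tool_rot: [3.113, -0.426, -0.0]
wrist_force: [-1.3, 1.4, -0.2]
opening: 0.0
t 14.47 fix mm [ 91.6 -67.8  71. ] toolx [-0.  1. -0.] tooly [1. 0. 0.] z [ 0. -0. -1.] F(fix) [-0.9 -1.7 -0.2] open 0.0
```

```bash
for i in 1 2; do python3 -m creep '[[0,0,0,0.05,0,0,1],[0,0,0,0.05,0,0,1]]' >/dev/null; python3 -c "from h import *;where()"; done
```

```text
t 14.63 fix mm [ 91.6 -66.   71. ] toolx [-0.  1. -0.] tooly [1. 0. 0.] z [ 0. -0. -1.] F(fix) [-1.1 -1.4  0.5] open -0.001
t 14.8 fix mm [ 91.6 -64.2  70.9] toolx [-0.     1.    -0.001] tooly [1. 0. 0.] z [ 0.    -0.001 -1.   ] F(fix) [-1.  -9.8  3. ] open -0.001
```

The force jumped to 10 N at y = −64 mm, where full travel should be. One light press more, then I'll retreat and look.

```bash
python3 -m creep '[[0,0,0,0.04,0,0,1],[0,0,0,0,0,0,1]]'
python3 -c "from h import *;where()"
python3 -m creep '[[0,0,0,-0.3,0,0,1],[0,0,0,-0.6,0,0,1],[0,0,0,-1,0,0,1],[0,0,0,-1,0,0,1],[0,0,0,-1,0,-1,1],[0,0,0,-0.5,-1,-1,1],[0,0,0,0,-1,-1,1],[0,0,0,0,-1,-1,1],[0,0,0,0,-1,-1,1],[0,0,0,0,-1,0,1],[0,0,0,0,-1,0,1],[0,0,0,0,0,0,1]]'
python3 - <<'E'
from h import *
where()
for c in ("top","scene"):
    d=cams.read_camera(c); x0,y0,x1,y1=(250,150,370,240) if c=="top" else (270,140,390,230)
    cv2.imwrite(f"pics/{c}8.png",cv2.convertScaleAbs(cv2.resize(d["image"][y0:y1,x0:x1],None,fx=600/(x1-x0),fy=600/(x1-x0),interpolation=cv2.INTER_CUBIC)[:600],alpha=1.6))
    p=np.load("p.npy"); 
    b=p[6:8] if c=="top" else p[8:10]
    for n,P in dict(seat=(.123,0,.067),tabin_top=(.0915,-.051,.101),tabin_mid=(.0915,-.045,.081)).items():
        print(c,n,"expected crop px",np.round((proj(d,fix2w(p[:3],[P]))[0]+b-[x0,y0]+.5)*5,0))
cv2.imwrite("pics/8.png",np.vstack([cv2.imread("pics/top8.png")[100:400],cv2.imread("pics/scene8.png")[:300]]))
E
```

```text
time: 14.97
tool_pos: [0.5007, -0.0169, 0.0708]
tool_rot: [-3.112, 0.426, 0.003]
wrist_force: [-9.6, 4.6, 6.9]
opening: 0.0
t 14.97 fix mm [ 91.5 -64.2  70.8] toolx [-0.001  1.    -0.002] tooly [ 1.     0.001 -0.   ] z [-0.    -0.002 -1.   ] F(fix) [ -1.9 -10.5   6.9] open 0.0
time: 15.97
tool_pos: [0.4503, 0.1245, 0.1714]
tool_rot: [-3.112, 0.423, -0.003]
wrist_force: [-0.2, -0.3, -0.5]
opening: 0.001
t 15.97 fix mm [ -31.1 -150.9  171.4] toolx [-0.002  1.     0.001] tooly [ 1.     0.002 -0.001] z [-0.001  0.001 -1.   ] F(fix) [ 0.3 -0.1 -0.5] open 0.001
top seat expected crop px [413. 283.]
top tabin_top expected crop px [329. 354.]
top tabin_mid expected crop px [333. 346.]
scene seat expected crop px [229. 259.]
scene tabin_top expected crop px [255. 157.]
scene tabin_mid expected crop px [257. 182.]
```

View pics/8.png

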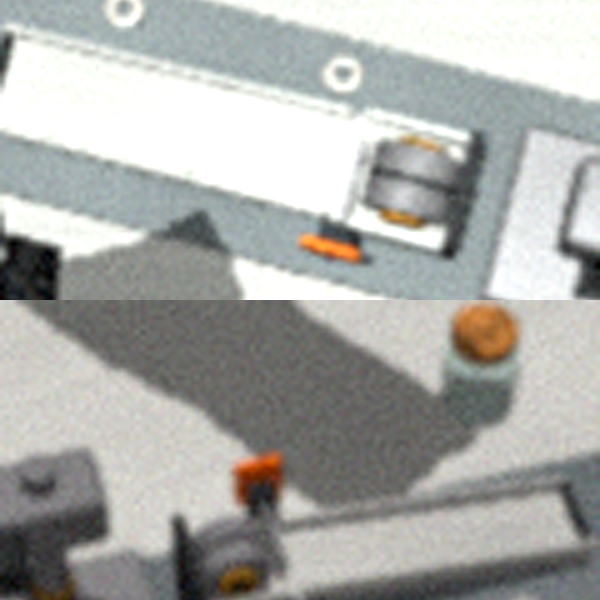

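The keeper bar lies across the gutter behind the seated seater. The tab is at scene crop (258,180), against (257,182) expected fully in. The seater is at the seat and the hand is clear. I'll do a quick bystander check, then hand in.

```bash
python3 - <<'E'
from h import *
d=cams.read_camera("scene")["image"].astype(int); a=cv2.imread("pics/scene0.png").astype(int)
for n,(u,v) in dict(yoyo=(373,218),jar=(366,150),screwdriver=(418,132),tin=(189,222),bA=(373.5,202),bB=(336.5,209)).items():
    u,v=int(u),int(v); w=12; print(n,np.abs(d[v-w:v+w,u-w:u+w]-a[v-w:v+w,u-w:u+w]).mean().round(1))
where(); print(ticket.job_done())
E
```

```text
yoyo 4.2
jar 6.1
screwdriver 4.2
tin 4.2
bA 4.2
bB 3.9
t 16.12 fix mm [ -28.1 -151.3  170.9] toolx [-0.001  1.     0.   ] tooly [1.    0.001 0.   ] z [ 0.  0. -1.] F(fix) [ 0.2  0.  -1.2] open 0.0
the job is handed in; nothing more can be done
None
```

I rolled the steel seater up the gutter with the shut fingertips, about 11–14 mm below its centre, and over the crest into the pocket. I then pushed the orange keeper tab in until it met its end stop, backed the hand off and handed the job in at about 16 s of the 48 s allowed.

- **Seater:** in the last pictures it rests against the end stop at its seat, axle across the gutter. I did not measure its speed; it was pushed at about 60 mm/s and rolled the last stretch by itself.
- **Keeper:** the force rose from about 2 N to 10 N at the end of travel. The tab's picture position matched "fully in" within about 2 px in the scene crop and 6 px in the top crop (5x crops, about 1 px of the original image). The bar lies across the gutter behind the seater.
- **Bystanders:** comparing before and after pictures, the yo-yo, bearings, screwdriver and tin differed only by image noise. The jar differed slightly more (6.1 against about 4.2), which I put down to the arm's shadow.
- **Hand:** it is clear of everything, and the last force reading was about 1 N or less (sensor noise).
- **Disagreement along the way:** my first fixture fit was off by up to about 10 mm because I assumed the base plate's ends. I corrected it from the gutter, stop and tab before making any contact.

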